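Clear the dust line with the bench pull-switch

TASK

Blow the sawdust out of the extraction line before the next glue-up: of the three pull-switches on the bench, take the one with the wide round flat-topped knob, pull it straight up to its outer stop, leave it out for about two seconds, then push it fully back in and let go. Leave the other two switches (bar handle and small ball) as they are.

Things in the scene. Friction and masses are not known exactly. Their poses are not given: they have to be found in the camera images.
- dust_knob (a point): centre of the knob to work: black upright disc, 42 mm across, 22 mm thick, flat top, on a vertical 14 mm steel stem in a 26 mm collar (10 mm tall) on top of a fixed grey box (84 x 70 mm, top 60 mm above the bench, foot plate 100 x 80 mm). Point at mid-thickness: 28 mm above the box's top when in, 52 mm when out. z up; x, y turn with the box. Grasp from above across the diameter, any yaw
- dust (a joint): travel of that knob in m: 0 fully in (its start), 0.024 pulled straight up to its outer stop. Snap action: a spring of up to about 4 N (plus about 1 N of friction) drives it to whichever end is nearer, so it stays in or out by itself and changes over at 0.012
- clamp_knob (a point): middle of the handle of another switch, to be left alone: a black bar 64 mm long, 15 mm wide and 18 mm thick lying level on the same kind of stem and box, 52 mm above the box's top (its switch is out); x along the bar, z up
- lamp_knob (a point): centre of the knob of the third switch, to be left alone: a black ball 26 mm in diameter on the same kind of stem and box, 28 mm above the box's top (its switch is in); z up
Mind the look-alikes: they are no part of the job. Leave any pink or red look-alike of the part that bears dust_knob alone.

How it is judged:
By the outcome, as a careful person would: the job done as asked, in the order asked, and still so for the second after the job is handed in, with the robot touching nothing.
It also fails if it takes over 32 s, if anything falls off the work surface, if the arm or the gripper's body presses on something with over 40 N, if the wrist force passes 120 N, or if a joint passes its speed limit or range.

ROBOT

A 6-joint arm with a two-finger parallel gripper is mounted at the origin on the work surface. World frame = base frame: x ahead of the robot, y to its left, z up, the work surface at z = 0. Lengths are in m, angles in rad, forces in N, time in s.
With the tool pointing down it reaches from about 0.25 to 0.725 m from the base axis. Payload 4 kg.
Tool frame: the origin (TCP) lies midway between the tips of the shut fingers; the grasp point (between the pads) lies 19 mm behind it (env.tcp_to_grasp is the distance from the TCP to the grasp point, in m); x points along the fingers, y is the direction in which the jaws open and shut, and the axes are right-handed (so a half turn about x gives the same grasp; the last joint's range is limited). The gripper opens to 85 mm and grips with 20 to 120 N. Pads are 22 mm wide; open, the fingers measure 114 mm over their backs; the gripper's body (76 mm by 85 mm) begins 54 mm behind the grasp point. The pads swing forward as they close: fully open they stand 13 mm farther back than shut.
Start: joints at [1.105, 0.241, 0.005, 1.335, 0, 1.571], TCP at [0.225, 0.447, 0.231] pointing down, gripper open.
Joint ranges: [-2.72, 2.72], [-1.05, 1.87], [-1.09, 1.28], [-1.99, 2.15], [-1.42, 1.44], [-3.14, 3.14]. Speed limits (rad/s): [2.79, 2.79, 3.14, 3.14, 3.14, 3.14].

INTERFACE

Orientations are given as a rotation vector (axis times angle).
In Python, from workcell import env, kinematics, vision, job, sensors gives the robot as it stands. Calls block until the motion is done:
- env.goto(position, orientation): joint-space move of the TCP to a pose.
- env.movel(position, ori=None, v=0.15): straight line of the TCP; ori=None keeps the orientation; v is the mean speed in m/s.
- env.move_j(angles): joint-space move.
- env.ungrasp() and env.grab(effort=None): open the fingers fully, or close them until they stop; effort is the grip in N (None keeps the last).
- env.dwell(seconds).
- kinematics.solve_ik(position, orientation): joint angles nearest the present ones, or None.
- vision.capture(name): name is "scene" or "top"; returns (picture, depth): 420x560x3 uint8, red, green, blue; 420x560 float32, m along the optical axis (not along the pixel's ray), 0 where there is no reading.
- vision.camera_model(name): a dict with "fx", "fy", "cx", "cy" (pixels), "R" (3x3) and "t" (3): a world point X has camera coordinates R X + t. Camera axes: x right, y down, z forward; pixel columns grow to the right and rows downward; lengths in m; the calibration is good to about 2 mm. A picture is of the moment at which its call begins. camera_model takes no time and is no camera call.
A pose or a line that the arm cannot do raises env.Unreachable and nothing moves.
- job.hand_in(): hands the job in, once; it reports no verdict.
Readings, each from a call of its own:
- sensors.get_t(): time.
- sensors.get_q(): joint angles.
- sensors.get_dq(): joint speeds.
- sensors.get_joint_efforts(): joint torques, N m.
- sensors.get_eef_pos(): TCP position.
- sensors.get_tool_rot(): TCP orientation.
- sensors.get_wrist_force(): force on the tool from outside, world axes, zero at the start.
- sensors.get_torque(): the same for the moment, N m.
- sensors.get_finger_gap(): finger opening in m.
Only numpy, scipy, OpenCV 4.12 (cv2) and the standard library are available. Lean on these libraries where they do the work, as an engineer would, in place of code of your own. Each camera call takes 0.05 s, during which the arm holds its last target. There are 200 camera calls.

## Working session

There is one attempt and no reset: what is moved stays moved. The work goes in short steps, each a Python script; the robot and the scene stay as the last script left them, time stands still between calls to the robot, and variables do not carry over. Pictures are saved under pics/ and viewed, about 8 in all and at most 12, crops included, and the job is handed in when it is done.

```bash
mkdir -p pics
cat > h.py <<'E'
import numpy as np, cv2
from workcell import env, kinematics, vision, job, sensors
def snap(name, fn):
    im,d=vision.capture(name); cv2.imwrite('pics/%s.png'%fn, im[:,:,::-1]); np.savez('pics/%s.npz'%fn,im=im,d=d); return im,d
def world(name,d):
    c=vision.camera_model(name); v,u=np.mgrid[:d.shape[0],:d.shape[1]]
    P=np.stack([(u-c['cx'])/c['fx']*d,(v-c['cy'])/c['fy']*d,d],-1)
    return (P-np.asarray(c['t']))@np.asarray(c['R'])   # R^T (P-t)
E
python3 - <<'E'
from h import *
for n in ('scene','top'):
    im,d=snap(n,n+'0'); c=vision.camera_model(n); print(n,c, d.min(),d.max())
print(sensors.get_t(),sensors.get_tool_rot())
a=cv2.imread('pics/scene0.png');b=cv2.imread('pics/top0.png')
E
```

```text
scene {'fx': 437.3544436777277, 'fy': 437.3544436777277, 'cx': 280.738890906785, 'cy': 211.90861980856957, 'R': array([[-0.87414269,  0.48566266,  0.00251647],
       [ 0.29951636,  0.54316287, -0.78438769],
       [-0.38231467, -0.68491304, -0.62026577]]), 't': array([ 0.41045116, -0.10820667,  1.54193403])} 0.0 3.6937044
top {'fx': 426.5071698263572, 'fy': 426.5071698263572, 'cx': 278.25453363345616, 'cy': 206.3004721568027, 'R': array([[-0.01802811, -0.99982294, -0.00539247],
       [-0.99147017,  0.01857327, -0.12900362],
       [ 0.12908094,  0.00302079, -0.99162946]]), 't': array([0.04664851, 0.46920251, 1.16972054])} 0.0 2.1449883
0.1 [ 0.3638403   1.54018798 -0.36667368]
```

View pics/scene0.png

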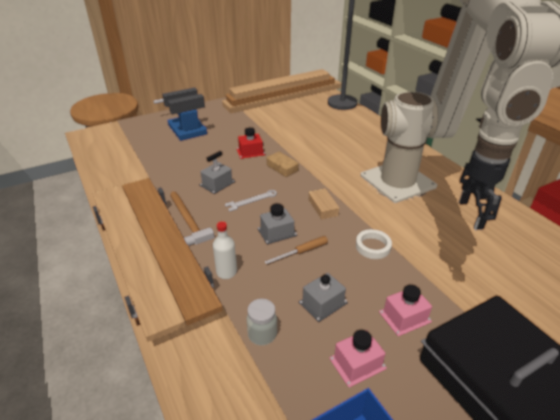

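View pics/top0.png

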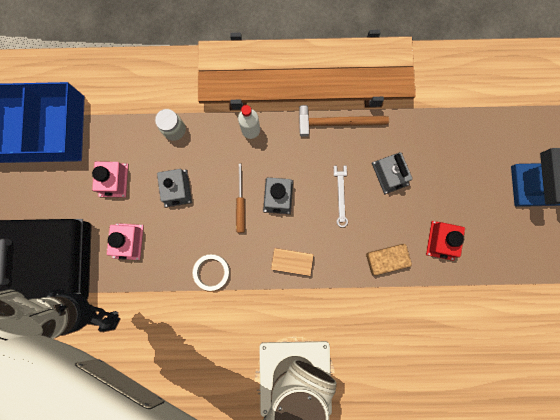

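Scene/top pictures: three grey boxes. Candidates for the target, by top-image pixel:
- grey with wide disc: (278,196), scene (277,211)
- grey with small ball: (168,184), scene (325,281)
- grey with bar: (397,168), scene (214,157)
- pink look-alikes: (101,174) and (117,241)
- red look-alike: (455,240)

I choose the grey one at top (278,196) and check it in a close crop, with depth from both views.

Run:
```python
from h import *
a=cv2.imread('pics/top0.png')[165:230,245:315]; b=cv2.imread('pics/scene0.png')[190:255,245:315]
cv2.imwrite('pics/crop.png',np.hstack([cv2.resize(x,None,fx=5.7,fy=5.7,interpolation=cv2.INTER_CUBIC) for x in (a,b)]))
for n,(u0,u1,v0,v1) in (('top',(250,305,170,225)),('scene',(250,305,195,250))):
    z=np.load('pics/%s0.npz'%n); W=world(n,z['d'])[v0:v1,u0:u1].reshape(-1,3); im=z['im'][v0:v1,u0:u1].reshape(-1,3).astype(int)
    print(n,'zmax',np.percentile(W[:,2],[5,50,90,99]))
    dark=im.max(1)<50
    for nm,s in (('knobtop',(W[:,2]>.092)&(W[:,2]<.106)),('knob dark',dark&(W[:,2]>.075)&(W[:,2]<.12)),('boxtop',(abs(W[:,2]-.06)<.006)),('bench',W[:,2]<.008)):
        w=W[s]
        if len(w): print(nm,len(w),'med',w.mean(0).round(4),'mid',((w.min(0)+w.max(0))/2).round(4),'ext',np.ptp(w,axis=0).round(4),'zmed',np.median(w[:,2]).round(4))
        if nm=='boxtop': print(cv2.minAreaRect((w[:,:2]*1000).astype(np.float32)))
```

```text
top zmax [-0.0014335   0.00368534  0.06325625  0.10272775]
knobtop 191 med [0.5034 0.0385 0.1   ] mid [0.5041 0.039  0.0989] ext [0.0409 0.0401 0.0137] zmed 0.1003
knob dark 184 med [0.5024 0.0387 0.0998] mid [0.5041 0.0378 0.0969] ext [0.0409 0.0375 0.0192] zmed 0.1003
boxtop 549 med [0.501  0.0384 0.0609] mid [0.5036 0.0378 0.0607] ext [0.0855 0.0729 0.0106] zmed 0.0609
((503.6686096191406, 38.68645095825195), (69.84334564208984, 83.73038482666016), 84.73567199707031)
bench 2125 med [0.4983 0.0425 0.0023] mid [0.5018 0.0407 0.0012] ext [0.1616 0.1589 0.0137] zmed 0.0024
scene zmax [-3.71594888e-05  4.15703982e-03  6.19956134e-02  1.01578776e-01]
knobtop 124 med [0.5063 0.0402 0.0994] mid [0.5052 0.0367 0.0984] ext [0.0393 0.0446 0.0125] zmed 0.0999
knob dark 110 med [0.5086 0.0467 0.0961] mid [0.5081 0.0429 0.0919] ext [0.0311 0.0323 0.0256] zmed 0.0984
boxtop 372 med [0.5106 0.0457 0.0608] mid [0.5051 0.037  0.06  ] ext [0.0872 0.0798 0.0118] zmed 0.0612
((505.2012939453125, 37.52761459350586), (72.08942413330078, 84.46800231933594), 82.73509979248047)
bench 1948 med [ 0.4764 -0.0104  0.0027] mid [ 0.4684 -0.0224  0.0013] ext [0.2776 0.2978 0.0134] zmed 0.0027
```

View pics/crop.png

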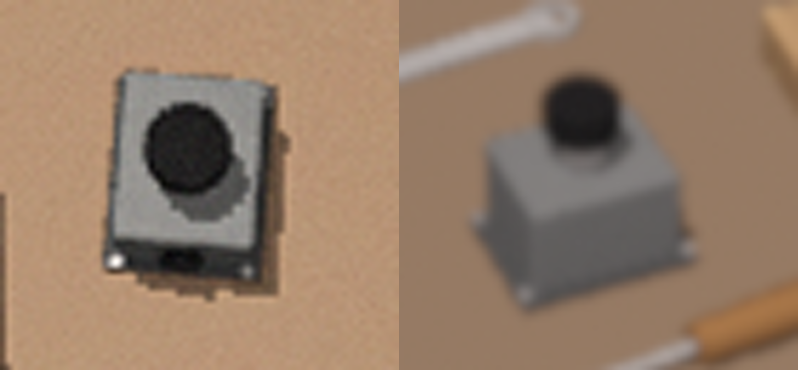

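The crop shows a flat-topped wide black disc on a grey box, so the choice stands. The two views agree: centre about (0.504, 0.0385), top at 0.100, so mid-knob is about 0.088, and the box top is about 0.06. I'll approach, grasp, and look again.

```bash
cat >> h.py <<'E'
from scipy.spatial.transform import Rotation as Ro
K=np.array([.5043,.0383]); 
def ori():
    best=None
    for s in (1,-1):
        y=np.array([0,s,0.]);x=np.array([0,0,-1.]);r=Ro.from_matrix(np.stack([x,y,np.cross(x,y)],1)).as_rotvec()
        q=kinematics.solve_ik([*K,.2],r)
        if q is not None:
            c=np.abs(np.array(q)-sensors.get_q()).max()
            if best is None or c<best[0]: best=(c,r)
    return best[1]
def st(m): print(m,'t',round(sensors.get_t(),2),'p',np.round(sensors.get_eef_pos(),4),'F',np.round(sensors.get_wrist_force(),1),'gap',round(sensors.get_finger_gap(),4))
E
python3 - <<'E'
from h import *
o=ori(); print(env.tcp_to_grasp,o)
env.goto([*K,.17],o); st('above')
env.movel([*K,.069],v=.08); st('down')
im,d=snap('scene','s1')
cv2.imwrite('pics/s1c.png',cv2.resize(im[150:270,200:340,::-1],None,fx=5,fy=5,interpolation=cv2.INTER_CUBIC))
E
```

```text
0.0187 [0.         1.57079633 0.        ]
above t 1.92 p [0.5043 0.039  0.1701] F [-0.6 -0.7 -0.9] gap 0.0856
down t 3.33 p [0.5048 0.0383 0.0696] F [ 0.2  0.9 -0.4] gap 0.0851
```

View pics/s1c.png

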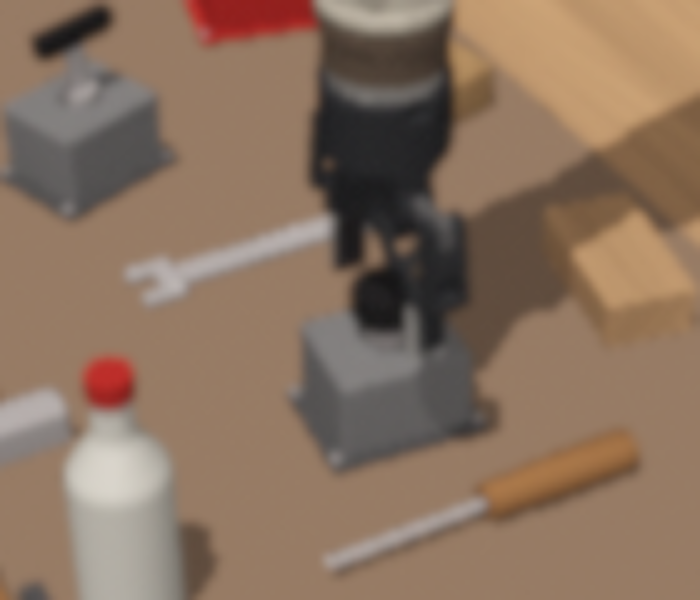

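The picture shows the open fingers straddling the disc (crop (380,300)) with no contact. Next I grip and lift.

Run:
```python
from h import *
env.grab(40); st('grip')
p=np.array(sensors.get_eef_pos())
if sensors.get_finger_gap()>.035:
    for h in (.012,.0245):
        env.movel([K[0],K[1],.069+h],v=.04); st('up%.4f'%h)
im,d=snap('scene','s2'); st('pic')
cv2.imwrite('pics/s2c.png',cv2.resize(im[170:250,230:320,::-1],None,fx=6,fy=6,interpolation=cv2.INTER_CUBIC))
```

```text
grip t 3.86 p [0.5045 0.0368 0.0697] F [-1.8 -5.3  5.1] gap 0.0407
up0.0120 t 4.31 p [0.5045 0.0369 0.0809] F [ 1.3 -4.6 -1.3] gap 0.041
up0.0245 t 4.78 p [0.5045 0.0369 0.0937] F [ 0.1 -5.3  2.1] gap 0.0409
pic t 4.83 p [0.5044 0.0368 0.0937] F [-1.2 -5.2  2.5] gap 0.0406
```

View pics/s2c.png

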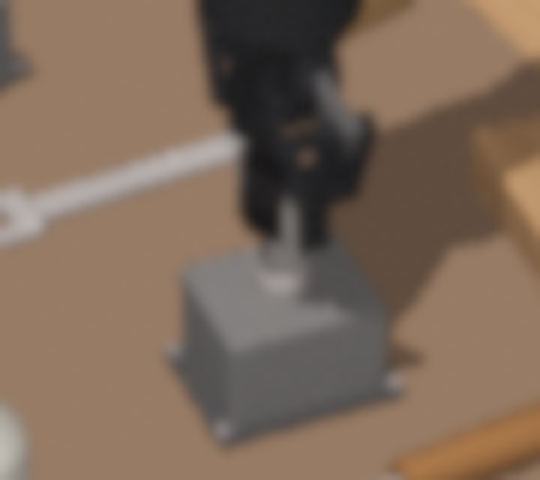

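The stem is exposed, but Fz of +2 suggests the spring is still pushing up on the fingers, so the knob may not be quite at the stop. I lift in small steps until the stop is felt.

Run:
```python
from h import *
for i in range(1,6):
    env.movel([K[0],K[1],.0935+.0006*i],v=.02)
    f=np.mean([sensors.get_wrist_force()[2] for _ in range(5)]); st('up%d %.1f'%(i,f))
    if f<-8: break
```

```text
up1 -1.6 t 5.08 p [0.5044 0.0369 0.0938] F [ 0.8 -6.1 -1.6] gap 0.0407
up2 -5.0 t 5.33 p [0.5044 0.0369 0.0939] F [ 3.  -5.3 -5. ] gap 0.0409
up3 -8.8 t 5.58 p [0.5043 0.0369 0.0939] F [ 3.9 -5.4 -8.8] gap 0.0405
```

The height stays at 0.0939 while the force grows, so the knob is at the outer stop. It has been out since about t = 4.8. I dwell to about t = 6.9, then push in.

Run:
```python
from h import *
env.dwell(max(0,6.9-sensors.get_t())); st('held')
env.movel([K[0],K[1],.069],v=.05); st('down')
for i in range(1,7):
    env.movel([K[0],K[1],.069-.0006*i],v=.02)
    f=np.mean([sensors.get_wrist_force()[2] for _ in range(5)]); st('push%d %.1f'%(i,f))
    if f>12: break
env.ungrasp(); st('open')
env.movel([K[0],K[1],.17],v=.12)
env.goto([.33,.3,.25],ori()); st('clear')
for n in ('top','scene'):
    im,d=snap(n,n+'3'); W=world(n,d)
    r=(slice(170,225),slice(250,305)) if n=='top' else (slice(195,250),slice(250,305))
    w=W[r].reshape(-1,3); s=np.hypot(*(w[:,:2]-K).T)<.016; print(n,'knob top z',np.median(w[s&(w[:,2]>.075)][:,2]))
    if n=='top': A=im[130:230,130:430]
    else: B=im[140:320,180:420]
cv2.imwrite('pics/f.png',np.vstack([cv2.resize(A,(750,250)),cv2.resize(B,(750,350))[:, :]])[:,:,::-1])
```

```text
held t 6.9 p [0.5044 0.0369 0.0939] F [ 2.5 -5.8 -8.9] gap 0.0406
down t 7.58 p [0.5045 0.0368 0.0697] F [-1.6 -5.5  4.3] gap 0.0408
push1 9.7 t 7.83 p [0.5045 0.0369 0.0697] F [-2.4 -6.   9.7] gap 0.0411
push2 12.1 t 8.07 p [0.5045 0.0369 0.0696] F [-4.4 -5.  12.1] gap 0.0408
open t 8.58 p [0.5042 0.0385 0.0675] F [ 0.4 -0.1  0.9] gap 0.0855
clear t 10.82 p [0.3304 0.2994 0.2495] F [0.7 0.1 0.2] gap 0.085
top knob top z 0.10010017677976435
scene knob top z 0.10017471540037716
```

View pics/f.png

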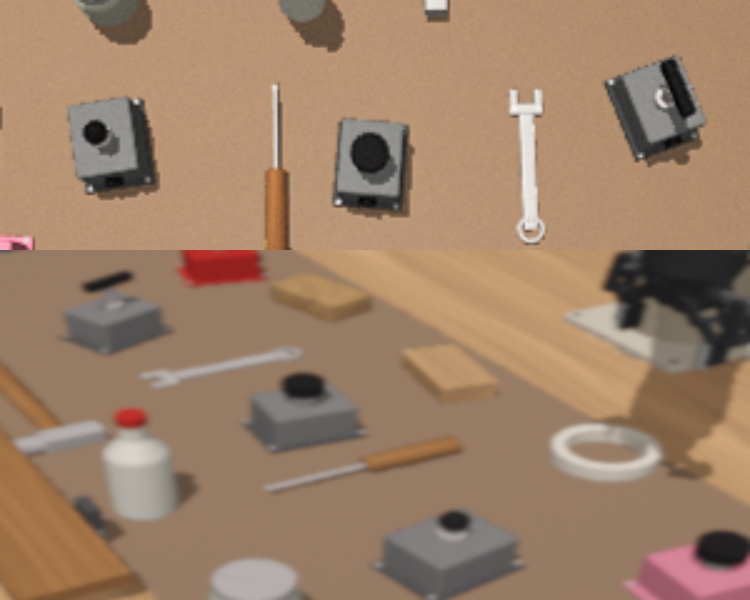

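The disc knob (top crop (370,152)) is back at its starting height of 0.100. The bar (680,88) is still out, the ball (95,132) is still in, and the gripper is clear.

```bash
python3 -c "
from h import *
job.hand_in(); print(sensors.get_t())"
```

```text
the job is handed in; nothing more can be done
the job is handed in; nothing more can be done
```

The job is done and handed in. I gripped the wide flat disc knob on its grey box at about (0.504, 0.038), pulled it straight up, held it out, pushed it back in and let go.

- **Pull:** it rose 24 mm to its outer stop, where the height held at 0.0939 m while the pull grew to about 9 N.
- **Time out:** it was out from about t = 4.8 s to 6.9 s, about 2.1 s. I held it in the gripper the whole time.
- **Push in:** I pressed it down to the inner stop until the force reached about 12 N, then opened and backed off; the arm was clear at 10.8 s.

In the last pictures both cameras put the knob top at 0.100 m, the same as at the start. The bar was still out, the ball still in, nothing nearby looked displaced, and the robot was touching nothing.

The first lift stopped slightly short: the wrist force showed the knob was not yet firmly against its stop, so I raised it in small steps until it was. No check failed. The knob sat about 1.5 mm from my measured y; the arm gave by that much in the grip, with about 5 N sideways.

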